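# Close the casting mould and clamp it with the pedal

### The job

Close the mould: take the loose aluminium upper half by its blue grip and lower it over the two pins of the lower half, keeping hold of it until it lies fully flush. Then press the yellow spring pedal right down to its stop, keep it there for a good second so that the red clamps bite, and let it come all the way up again. Do not drop the mould half or press the pedal before the mould is closed, and leave the pliers, jar and tray where they are.

Things in the scene. Friction and masses are not known exactly. Their poses are not given: they have to be found in the camera images.
- plate: Loose upper mould half: aluminium plate 110 (x) x 70 (y) x 14 (z) mm, 0.3-0.55 kg, flat on the bench. Two 12 mm through holes at x = -40 and +40 mm, y = 0. Mid-top stands a blue grip 44 (x) x 14 (y) mm, z = 14 to 50 mm: pinch it across its 14 mm (along y). Origin: centre of the plate's underside, z up. It fits either way round (half a turn is the same).
- nest_seat (a point): Centre of the level top face (110 x 70 mm) of the fixed lower mould half, 37 mm above the bench. Steel pins, 10 mm diameter, 22 mm tall, top 6 mm tapered to 4 mm, stand on it at x = -40 and +40 mm, y = 0. The plate is home when its origin is on this point and its x lies along this x (either way round); the pins then stand 8 mm out of its top.
- nest: Mould station: grey base plate 190 (x) x 110 (y) x 12 mm fixed to the bench, carrying the aluminium lower half. Origin: centre of its underside. At x = -74 and +74 mm a red clamp dog on a steel bracket: open with the pedal up (12 mm clear of the closed plate's ends, up to 85 mm above the bench); pressing the pedal swings them in to 1 mm over the ends of the flush plate.
- pedal (a joint): Angle of the yellow spring pedal: 0 = up (rest), 0.26 rad = on its stop, level. A spring returns it. Pushed at the pad point it takes about 5 N to start and 9 N to reach the stop (plus its damping).
- pedal_pad (a point): Point on top of the black rubber pad of the yellow pedal (70 mm wide in y, 129 mm long in x), on its centre line, 95 mm from the hinge towards -x, 34 mm from the free end. Pedal up: 56 mm above the bench, z vertical, y along the hinge, pedal rising 0.26 rad towards the free end. At the stop: 32 mm above the bench and 5 mm farther towards -x.
- pedal_base: Dark steel base of the pedal, 160 (x) x 90 (y) x 8 mm, fixed to the bench. Origin: centre of its underside; the hinge lies at x = +60 mm, 24 mm up, along y.
- pliers: Bystander: pliers with orange handles, 135 mm long, 15 mm high, lying on the bench between robot and mould. Origin: near the pivot, at bench level.
- jar: Bystander: closed amber glass jar with white cap, 60 mm diameter, 55 mm high, beyond the mould. Origin: centre of its underside.
- tray: Bystander: open steel tray 90 x 120 x 28 mm holding small copper and brass discs, beyond the mould. Origin: centre of its underside.

How it is judged:
By the outcome, as a careful person would: the job done as asked, in the order asked, and still so for the second after the job is handed in, with the robot touching nothing.
It also fails if it takes over 61 s, if anything falls off the work surface, if the arm or the gripper's body presses on something with over 40 N, if the wrist force passes 120 N, or if a joint passes its speed limit or range.

### The arm

A 6-joint arm with a two-finger parallel gripper is mounted at the origin on the work surface. World frame = base frame: x ahead of the robot, y to its left, z up, the work surface at z = 0. Lengths are in m, angles in rad, forces in N, time in s.
With the tool pointing down it reaches from about 0.35 to 0.775 m from the base axis. Payload 7.3 kg.
Tool frame: the origin (TCP) lies between the finger pads; the fingertips stand robot.tcp_to_tips ahead of it and the grasp point (between the pads) lies 2 mm behind it (robot.tcp_to_tips is the distance from the TCP to the fingertips, in m); y points along the fingers, x is the direction in which the jaws open and shut, and the axes are right-handed (so a half turn about y gives the same grasp; the last joint's range is limited). The gripper opens to 92 mm and grips with 3 to 60 N. Pads are 19 mm wide; open, the fingers measure 130 mm over their backs; the gripper's body (75 mm by 190 mm) begins 47 mm behind the grasp point.
Start: joints at [1.105, 0.342, 1.524, -0, 1.275, -0.146], TCP at [0.165, 0.498, 0.244] pointing down, gripper open.
Joint ranges: [-2.53, 2.53], [-0.77, 2.02], [0.04, 2.7], [-1, 4.14], [0.28, 2.66], [-3.11, 3.11]. Speed limits (rad/s): [2.57, 2.57, 3.14, 3.14, 3.14, 3.14].

### API

Orientations are given as [roll, pitch, yaw] about the fixed x, y, z axes, in that order (R = Rz(yaw) Ry(pitch) Rx(roll)).
In Python, from cell import status, read_camera, get_calibration, robot gives the robot as it stands.
- The arm moves only by the shell command python3 -m creep 'ROWS' [FORCE]. ROWS is JSON, a list of rows, each an object of numbers: "dx", "dy", "dz": the shift along the tool's x, y, z in m; "rx", "ry", "rz": the turn, a rotation vector about the tool's x, y, z in rad; "gripper": the opening, from 0 (shut) to 1 (fully open). A call has 1 to 20 rows; each row is the pose to reach, as a shift and turn from the pose commanded when the call began, along the tool's axes at that moment; what a row does not reach only later rows make up. A row lasts 1/8 s, in which the tool goes at most 62.5 mm and 10.7 degrees, less where a joint would pass 70% of its speed; a pose out of reach is approached as far as the arm can. A call with a gripper value outside its range is refused whole. The fingers move at their own pace and stop on an object; FORCE is the grip in N (left out, the last holds). Time passes only in rows, so rows that repeat a pose let the fingers close. It gives the time, the measured TCP pose, the force and the opening at its end, in the units of the state.
- status.observe(): the state, without advancing time (a new reading comes with each control period).
- read_camera(name): name is "scene" or "top"; returns (picture, depth): 420x560x3 uint8, red, green, blue; 420x560 float32, m along the optical axis (not along the pixel's ray), 0 where there is no reading.
- get_calibration(name): a dict with "fx", "fy", "cx", "cy" (pixels), "D" ([k1, k2, p1, p2, k3] as OpenCV has them; the pictures are not rectified), "xyz" and "rotation" of the camera in the world. Camera axes: x right, y down, z forward; pixel columns grow to the right and rows downward; lengths in m; the calibration is good to about 2 mm. A picture is of the moment at which its call begins. get_calibration takes no time and is no camera call.
- robot.hand_in(): hands the job in, once; it reports no verdict.
The state is a dict: "time": time; "qpos": joint angles; "qvel": joint speeds; "joint_efforts": joint torques, N m; "tool_pos": TCP position; "tool_rot": TCP orientation; "contact_force": force on the tool from outside, world axes, zero at the start; "torque": the same for the moment, N m; "opening": finger opening in m.
Only numpy, scipy, OpenCV 4.12 (cv2) and the standard library are available. Lean on these libraries where they do the work, as an engineer would, in place of code of your own. Each camera call takes 0.05 s, during which the arm holds its last target.

## Working session

There is one attempt and no reset: what is moved stays moved. The work goes in short steps, Python scripts to look and compute and a shell command to move; the robot and the scene stay as the last step left them, time stands still between calls to the robot, and variables do not carry over. Pictures are saved under pics/ and viewed, and the job is handed in when it is done.

```bash
ls; mkdir -p pics
python3 - <<'E'
from cell import status, read_camera, get_calibration, robot
import cv2,numpy as np
print(status.observe(), robot.tcp_to_tips)
for n in ("scene","top"):
    p,d=read_camera(n); np.savez(f"pics/{n}0.npz",p=p,d=d)
    cv2.imwrite(f"pics/{n}0.png",p[:,:,::-1]); print(get_calibration(n))
E
```

```text
pics
{'time': 0.0, 'qpos': array([ 1.10498569e+00,  3.42737374e-01,  1.52506959e+00, -9.37646820e-06,
        1.27541689e+00, -1.45965932e-01]), 'qvel': array([-0.00025741,  0.00017465, -0.00120546,  0.00251918, -0.00133458,
        0.00093579]), 'joint_efforts': array([-1.28768079e-04, -4.31238627e+01, -2.44219798e+01,  7.17758643e-02,
        5.57766692e-02, -1.29798273e-04]), 'tool_pos': array([0.16484801, 0.49801497, 0.24301901]), 'tool_rot': array([-1.57056794,  0.00161516,  1.25095455]), 'contact_force': array([-0.04205116, -0.39437512,  0.51002582]), 'torque': array([ 0.00120696, -0.03226884,  0.03422226]), 'opening': 0.0920716801952325} 0.017
{'fx': 516.1990108484418, 'fy': 516.1990108484418, 'cx': 282.5556082748493, 'cy': 214.90704729390353, 'D': array([-0.0903887,  0.       ,  0.       ,  0.       ,  0.       ]), 'xyz': array([1.42229314, 0.45909765, 0.81861842]), 'rotation': array([-2.2319049 ,  0.00611121,  2.06488093])}
{'fx': 509.61088764582524, 'fy': 509.61088764582524, 'cx': 279.5138939977722, 'cy': 210.60796557307776, 'D': array([-0.15092537,  0.        ,  0.        ,  0.        ,  0.        ]), 'xyz': array([0.30427979, 0.00520035, 1.30914645]), 'rotation': array([-2.93326707e+00, -6.98265568e-04, -1.63930168e+00])}
```

View pics/scene0.png

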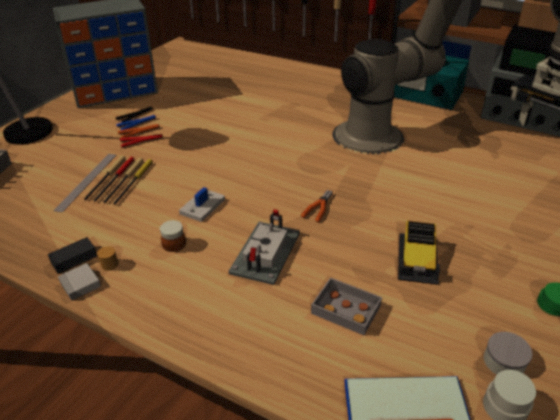

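View pics/top0.png

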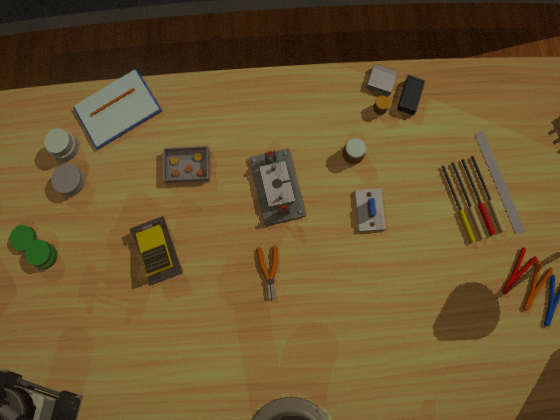

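The top picture shows the plate at about (370,210) with its blue grip, the nest at (277,186), the pedal at (155,250), the pliers at (268,272), the jar at (354,151) and the tray at (187,165). I'll enlarge these.

```bash
cat > h.py <<'E'
from cell import status, read_camera, get_calibration, robot
import cv2,numpy as np
from scipy.spatial.transform import Rotation as Rn
def cal(n):
    c=get_calibration(n); K=np.array([[c['fx'],0,c['cx']],[0,c['fy'],c['cy']],[0,0,1]]); 
    return K,c['D'],np.array(c['xyz']),Rn.from_euler('xyz',c['rotation']).as_matrix()
def at_z(n,uv,z):
    K,D,t,R=cal(n); u=cv2.undistortPoints(np.array(uv,float).reshape(-1,1,2),K,D).reshape(-1,2)
    r=np.c_[u,np.ones(len(u))]@R.T
    return t+r*((z-t[2])/r[:,2])[:,None]
def proj(n,P):
    K,D,t,R=cal(n); rv=cv2.Rodrigues(R.T)[0]
    return cv2.projectPoints(np.array(P,float).reshape(-1,3),rv,-R.T@t,K,D)[0].reshape(-1,2)
def cloud(n,d):
    K,D,t,R=cal(n); h,w=d.shape; v,u=np.mgrid[:h,:w]
    x=cv2.undistortPoints(np.stack([u,v],-1).reshape(-1,1,2).astype(float),K,D).reshape(h,w,2)
    return np.dstack([x,np.ones((h,w))])*d[...,None]@R.T+t
def crop(p,x,y,w,h,s,f):
    c=cv2.resize(p[y:y+h,x:x+w,::-1],None,fx=s,fy=s,interpolation=cv2.INTER_CUBIC)
    for i in range(0,w,10): cv2.putText(c,str(x+i),(i*s,8),0,.3,(255,255,255),1) if i%20==0 else 0; cv2.line(c,(i*s,10),(i*s,14),(255,255,255),1)
    for i in range(0,h,10): cv2.putText(c,str(y+i),(0,i*s+3),0,.3,(255,255,255),1)
    cv2.imwrite(f,c)
E
python3 - <<'E'
from h import *
a=np.load("pics/top0.npz");p=a['p'];b=np.load("pics/scene0.npz")
crop(p,340,180,60,60,9,"pics/c_plate.png")
crop(p,240,140,75,90,6,"pics/c_nest.png")
crop(p,120,205,70,85,7,"pics/c_pedal.png")
C=cloud("top",a['d']); Z=C[...,2]
for z,l in ((340,"plate"),(240,"nest"),(120,"pedal")): pass
print("bench",np.median(Z[230:300,200:250]),np.median(Z[240:300,350:400]))
print("plate z",np.round(Z[195:230:5,355:388:4]*1000))
print(np.round(Z[150:225:6,250:306:5]*1000))
C2=cloud("scene",b['d']);print("scene bench",np.median(C2[230:260,320:380,2]))
E
```

```text
bench -0.0003503656606406169 -0.0002826758547455066
plate z [[10. 14. 14. -4.  9. 14. 18.  2. -2.]
 [ 1. 14. 13. 20. 52. 17. 13.  1.  3.]
 [ 0. 11. 13.  8. 51. 11. 13.  1.  3.]
 [-2. 12. 12. 18. 48. 16. 14. -4. -3.]
 [-1. 11. 13. 13. 43. 13. 15. 17. -0.]
 [-1. 19. 15. 22. 16. 14. 16.  8. -6.]
 [ 5. 15. 17. 13. -2. 11.  9. 14.  4.]]
[[ 1.  1. -1. -4.  1.  3.  7. 16. -2.  4. -0.  3.]
 [ 0. 10. 14. 63. 52. 52. 12. 11. 12.  2.  1. -2.]
 [12. 12.  6. 15. 16. 13. 35. 33. 14.  3. -1.  0.]
 [ 5.  8. 40. 36. 38. 36. 35. 37. 12.  1.  0.  1.]
 [-4. 13. 11. 38. 37. 34. 36. 36. 12. 12.  3. -5.]
 [-5. 11. 11. 35. 39. 39. 35. 35. 15. 13.  3.  2.]
 [-2. -3. 12. 34. 35. 37. 37. 35. 34. 15.  1. -2.]
 [ 3. -1. 16. 33. 39. 36. 38. 42. 36.  8.  1. -1.]
 [-6. -5. 17. 16. 36. 38. 55. 35. 35. 11. 12. -1.]
 [-5. -4. 10.  7. 34. 37. 34. 18. 15. 12. 15.  7.]
 [ 2.  1. -0. 16.  9. 11. 51. 62. 12. 14. 18.  2.]
 [ 1. -5. -3. 15. 15.  7. 16. 14. 12.  8. 14.  1.]
 [-0. -6. -1. 14. 10. 10.  1.  2.  2.  6. -1. -4.]]
scene bench -0.0001483856562962682
```

View pics/c_plate.png

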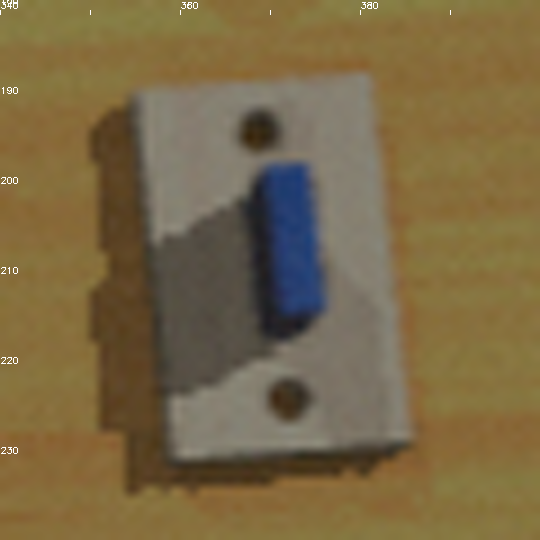

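View pics/c_nest.png

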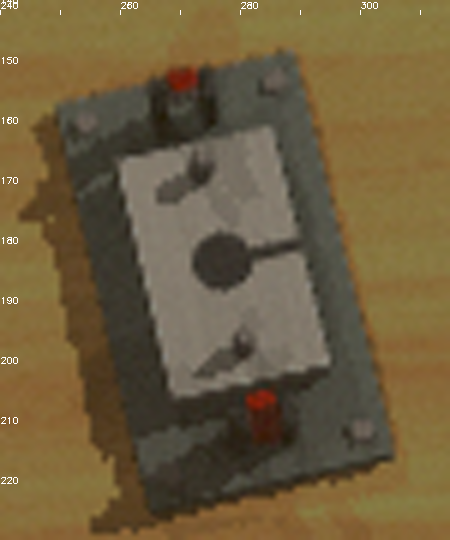

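View pics/c_pedal.png

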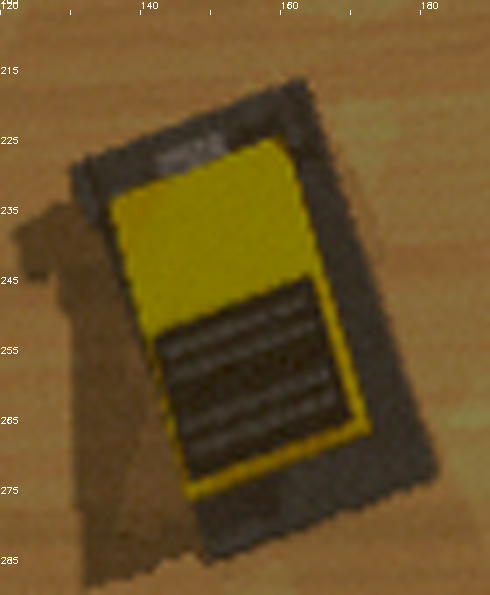

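The crops give me the corners of the plate's top face, its holes, the nest's top face and base, and the pedal base. I'll turn them into poses next.

```bash
cat > meas.py <<'E'
from h import *
def px(c,x0,y0,s): return np.array(c,float)/s-.5+.5/s+[x0,y0]
def rep(name,P,long=(1,2)):
    s=[np.linalg.norm(P[i]-P[(i+1)%4])*1e3 for i in range(4)]
    c=P.mean(0); d=(P[2]+P[3]-P[0]-P[1]); d2=P[2]-P[1]+P[3]-P[0]
    print(name,"c",np.round(c,4),"sides",np.round(s,1),"long axis deg",np.degrees(np.arctan2(d[1],d[0])).round(2))
    return c
E
python3 - <<'E'
from meas import *
rep("plate",at_z("top",px([(135,92),(370,73),(413,440),(170,460)],340,180,9),.014))
H=at_z("top",px([(258,130),(288,398)],340,180,9),.014); print("holes",H.round(4),H.mean(0).round(4),np.linalg.norm(H[1]-H[0]),np.degrees(np.arctan2(*(H[1]-H[0])[1::-1])))
rep("grip",at_z("top",px([(262,166),(308,163),(325,312),(278,318)],340,180,9),.05))
rep("nesttop",at_z("top",px([(118,158),(272,125),(330,362),(172,398)],240,140,6),.037))
rep("nestbase",at_z("top",px([(57,103),(296,48),(395,458),(150,520)],240,140,6),.012))
H=at_z("top",px([(203,155),(245,333)],240,140,6),.059); print("pins",H.round(4),H.mean(0).round(4),np.linalg.norm(H[1]-H[0]),np.degrees(np.arctan2(*(H[1]-H[0])[1::-1])))
rep("pedbase",at_z("top",px([(75,165),(303,80),(438,468),(208,562)],120,205,7),.008))
p=np.load("pics/scene0.npz")['p']
crop(p,170,175,60,55,11,"pics/s_plate.png");crop(p,225,200,80,85,7,"pics/s_nest.png");crop(p,385,215,65,70,8,"pics/s_ped.png")
E
```

```text
plate c [ 0.5656 -0.2501  0.014 ] sides [ 69.9 109.5  71.1 109.2] long axis deg 179.96
holes [[ 0.6059 -0.2501  0.014 ]
 [ 0.5262 -0.2505  0.014 ]] [ 0.5661 -0.2503  0.014 ] 0.0797911494063118 -179.7226436064643
grip c [ 0.5652 -0.2497  0.05  ] sides [13.2 43.3 13.6 44.1] long axis deg -179.92
nesttop c [ 0.6461 -0.0119  0.037 ] sides [ 68.5 108.7  69.2 109.3] long axis deg -171.07
nestbase c [ 0.6441 -0.0122  0.012 ] sides [109.4 191.3 109.3 192.9] long axis deg -171.2
pins [[ 0.6868 -0.0063  0.059 ]
 [ 0.6077 -0.0188  0.059 ]] [ 0.6473 -0.0125  0.059 ] 0.08013931855876215 -171.03494247667152
pedbase c [0.4969 0.3122 0.008 ] sides [ 91.6 155.6  91.3 158.5] long axis deg -162.59
```

View pics/s_plate.png

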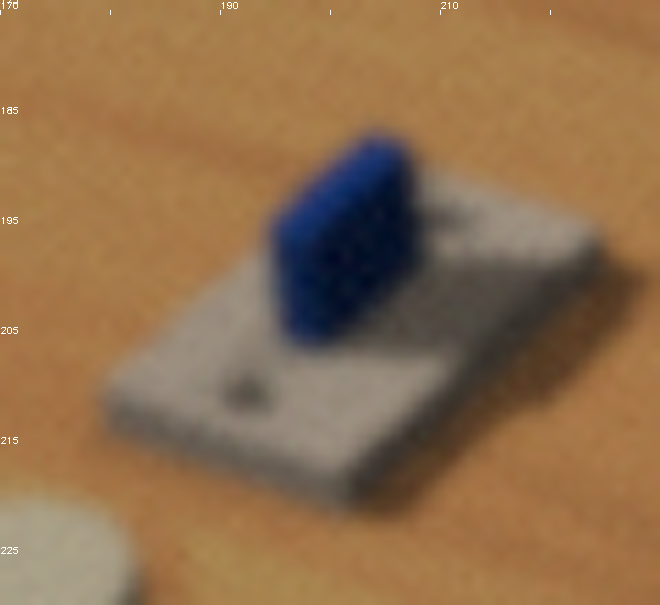

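View pics/s_nest.png

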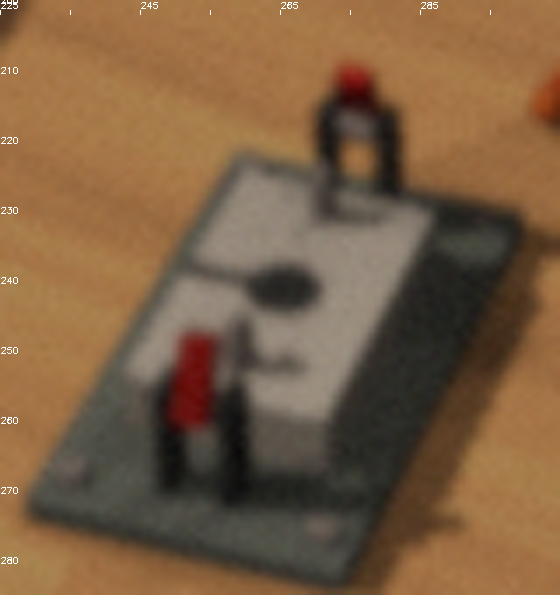

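View pics/s_ped.png

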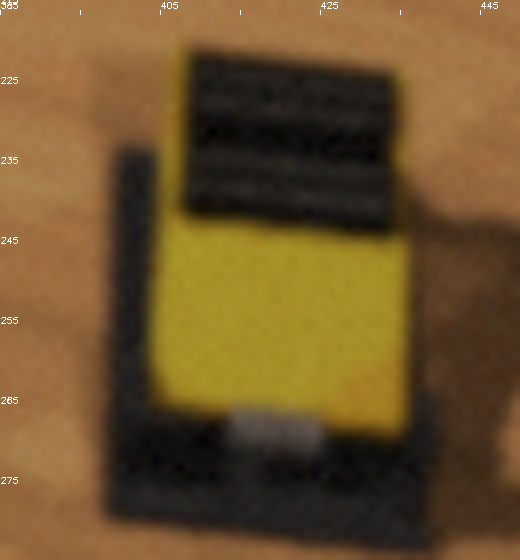

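```bash
cat > go.py <<'E'
from h import *
def go(x,y,z,yawdeg,tag=""):
    s=status.observe(); R=Rn.from_euler('xyz',s['tool_rot']); T=Rn.from_euler('xyz',[-np.pi/2,0,np.radians(yawdeg)])
    d=R.inv().apply(np.array([x,y,z])-s['tool_pos']); r=(R.inv()*T).as_rotvec()
    print(tag,"d xyz",d.round(4),"r",r.round(4))
E
python3 - <<'E'
from meas import *
H=at_z("scene",px([(245,392),(447,214)],170,175,11),.014);print("holes",H.round(4),H.mean(0).round(4))
rep("nesttop s",at_z("scene",px([(240,160),(432,212),(325,418),(125,368)],225,200,7),.037))
print("ped base s",at_z("scene",px([(105,518),(430,548)],385,215,8),.008).round(4))
# predicted pedal pad pixel in both
from go import go
go(.45,.12,.244,90,"A");go(.5655,-.25,.15,90,"B")
E
```

```text
holes [[ 0.6059 -0.2522  0.014 ]
 [ 0.5243 -0.2511  0.014 ]] [ 0.5651 -0.2517  0.014 ]
nesttop s c [ 0.644  -0.0124  0.037 ] sides [ 72.2 108.2  69.3 112.2] long axis deg 10.37
ped base s [[0.5924 0.2956 0.008 ]
 [0.562  0.3793 0.008 ]]
A d xyz [-0.2693 -0.0006 -0.3895] r [-0.0004 -0.3198 -0.0013]
B d xyz [-0.5841  0.0938 -0.6155] r [-0.0004 -0.3198 -0.0013]
```

```bash
A='' ; python3 -m creep '[{"dx":-0.27,"dz":-0.39,"ry":-0.32,"gripper":1},{"dx":-0.27,"dz":-0.39,"ry":-0.32},{"dx":-0.27,"dz":-0.39,"ry":-0.32},{"dx":-0.27,"dz":-0.39,"ry":-0.32},{"dx":-0.27,"dz":-0.39,"ry":-0.32},{"dx":-0.27,"dz":-0.39,"ry":-0.32},{"dx":-0.27,"dz":-0.39,"ry":-0.32},{"dx":-0.27,"dz":-0.39,"ry":-0.32},{"dx":-0.584,"dy":0.094,"dz":-0.616,"ry":-0.32},{"dx":-0.584,"dy":0.094,"dz":-0.616,"ry":-0.32},{"dx":-0.584,"dy":0.094,"dz":-0.616,"ry":-0.32},{"dx":-0.584,"dy":0.094,"dz":-0.616,"ry":-0.32},{"dx":-0.584,"dy":0.094,"dz":-0.616,"ry":-0.32},{"dx":-0.584,"dy":0.094,"dz":-0.616,"ry":-0.32},{"dx":-0.584,"dy":0.094,"dz":-0.616,"ry":-0.32},{"dx":-0.584,"dy":0.094,"dz":-0.616,"ry":-0.32},{"dx":-0.584,"dy":0.094,"dz":-0.616,"ry":-0.32}]'
python3 -c "
from go import *
go(.5655,-.25,.034,90)
p,d=read_camera('scene');crop(p,120,80,160,140,4,'pics/s1.png')"
```

```text
d xyz [-0.5839  0.2098 -0.6155] r [-0.0004 -0.3198 -0.0013]invalid input at $[0]: expected keys dx, dy, dz, rx, ry, rz, gripper
```

View pics/s1.png

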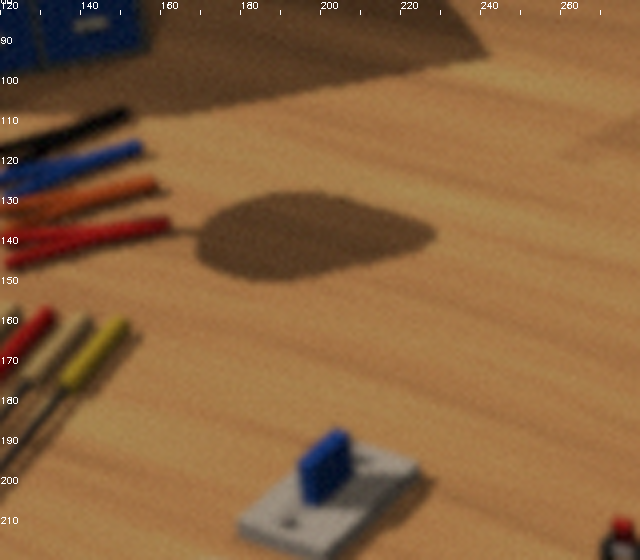

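The move was refused because every row needs all the keys. The arm hasn't moved, and the picture shows the plate untouched at (197,202).

```bash
python3 -m creep '[{"dx":-0.27,"dy":0,"dz":-0.39,"rx":0,"ry":-0.32,"rz":0,"gripper":1},{"dx":-0.27,"dy":0,"dz":-0.39,"rx":0,"ry":-0.32,"rz":0,"gripper":1},{"dx":-0.27,"dy":0,"dz":-0.39,"rx":0,"ry":-0.32,"rz":0,"gripper":1},{"dx":-0.27,"dy":0,"dz":-0.39,"rx":0,"ry":-0.32,"rz":0,"gripper":1},{"dx":-0.27,"dy":0,"dz":-0.39,"rx":0,"ry":-0.32,"rz":0,"gripper":1},{"dx":-0.27,"dy":0,"dz":-0.39,"rx":0,"ry":-0.32,"rz":0,"gripper":1},{"dx":-0.27,"dy":0,"dz":-0.39,"rx":0,"ry":-0.32,"rz":0,"gripper":1},{"dx":-0.584,"dy":0.094,"dz":-0.616,"rx":0,"ry":-0.32,"rz":0,"gripper":1},{"dx":-0.584,"dy":0.094,"dz":-0.616,"rx":0,"ry":-0.32,"rz":0,"gripper":1},{"dx":-0.584,"dy":0.094,"dz":-0.616,"rx":0,"ry":-0.32,"rz":0,"gripper":1},{"dx":-0.584,"dy":0.094,"dz":-0.616,"rx":0,"ry":-0.32,"rz":0,"gripper":1},{"dx":-0.584,"dy":0.094,"dz":-0.616,"rx":0,"ry":-0.32,"rz":0,"gripper":1},{"dx":-0.584,"dy":0.094,"dz":-0.616,"rx":0,"ry":-0.32,"rz":0,"gripper":1},{"dx":-0.584,"dy":0.094,"dz":-0.616,"rx":0,"ry":-0.32,"rz":0,"gripper":1},{"dx":-0.584,"dy":0.094,"dz":-0.616,"rx":0,"ry":-0.32,"rz":0,"gripper":1},{"dx":-0.584,"dy":0.094,"dz":-0.616,"rx":0,"ry":-0.32,"rz":0,"gripper":1}]'
python3 -c "
from go import *
go(.5655,-.25,.034,90)
p,d=read_camera('scene');crop(p,120,80,160,140,4,'pics/s2.png')"
```

```text
time: 2.15
tool_pos: [0.5658, -0.2493, 0.1491]
tool_rot: [-1.57, -0.001, 1.57]
contact_force: [-0.9, 0.8, 0.3]
opening: 0.0917
 d xyz [-8.000e-04  1.151e-01  1.000e-04] r [-0.0013 -0.0004  0.0013]
```

View pics/s2.png

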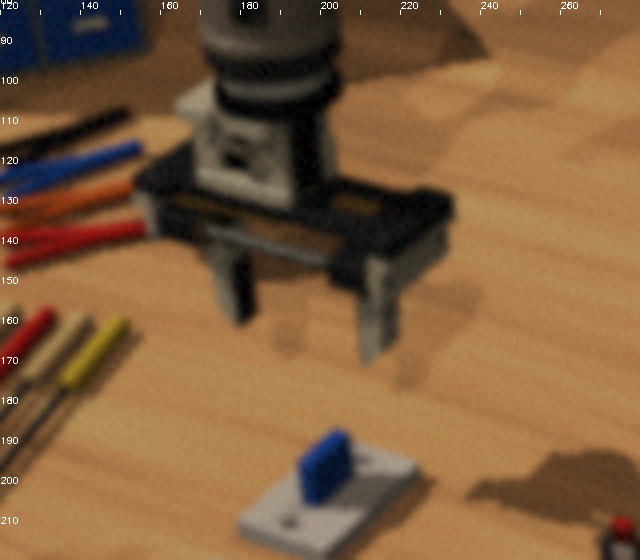

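The fingers straddle the blue grip, with the tips at about (240,320) and (370,355) in the crop. I'll go down and pinch.

```bash
python3 -m creep '[{"dx":-0.001,"dy":0.05,"dz":0,"rx":0,"ry":0,"rz":0,"gripper":1},{"dx":-0.001,"dy":0.09,"dz":0,"rx":0,"ry":0,"rz":0,"gripper":1},{"dx":-0.001,"dy":0.115,"dz":0,"rx":0,"ry":0,"rz":0,"gripper":1},{"dx":-0.001,"dy":0.115,"dz":0,"rx":0,"ry":0,"rz":0,"gripper":0.6},{"dx":-0.001,"dy":0.115,"dz":0,"rx":0,"ry":0,"rz":0,"gripper":0},{"dx":-0.001,"dy":0.115,"dz":0,"rx":0,"ry":0,"rz":0,"gripper":0},{"dx":-0.001,"dy":0.115,"dz":0,"rx":0,"ry":0,"rz":0,"gripper":0},{"dx":-0.001,"dy":0.115,"dz":0,"rx":0,"ry":0,"rz":0,"gripper":0},{"dx":-0.001,"dy":0.115,"dz":0,"rx":0,"ry":0,"rz":0,"gripper":0},{"dx":-0.001,"dy":0.115,"dz":0,"rx":0,"ry":0,"rz":0,"gripper":0}]' 45
```

```text
time: 3.45
tool_pos: [0.5662, -0.2507, 0.0347]
tool_rot: [-1.571, -0.0, 1.571]
contact_force: [0.9, 0.1, 0.3]
opening: 0.0264
```

```bash
python3 -m creep '[{"dx":0,"dy":0,"dz":0,"rx":0,"ry":0,"rz":0,"gripper":0},{"dx":0,"dy":0,"dz":0,"rx":0,"ry":0,"rz":0,"gripper":0},{"dx":0,"dy":0,"dz":0,"rx":0,"ry":0,"rz":0,"gripper":0},{"dx":0,"dy":0,"dz":0,"rx":0,"ry":0,"rz":0,"gripper":0}]' 45
```

```text
time: 3.95
tool_pos: [0.5662, -0.2504, 0.0346]
tool_rot: [-1.571, -0.0, 1.571]
contact_force: [-0.1, 2.2, -0.2]
opening: 0.0138
```

```bash
python3 -m creep '[{"dx":0,"dy":-0.02,"dz":0,"rx":0,"ry":0,"rz":0,"gripper":0},{"dx":0,"dy":-0.06,"dz":0,"rx":0,"ry":0,"rz":0,"gripper":0},{"dx":0,"dy":-0.1,"dz":0,"rx":0,"ry":0,"rz":0,"gripper":0},{"dx":0,"dy":-0.126,"dz":0,"rx":0,"ry":0,"rz":0,"gripper":0},{"dx":0,"dy":-0.126,"dz":0,"rx":0,"ry":0,"rz":0,"gripper":0}]'
python3 -c "
from go import *
go(.646,-.012,.16,98.95)"
```

```text
time: 4.58
tool_pos: [0.5669, -0.2512, 0.1622]
tool_rot: [-1.574, 0.002, 1.571]
contact_force: [0.6, 0.4, -5.8]
opening: 0.0137
 d xyz [ 0.2392  0.002  -0.0791] r [ 0.003  -0.156  -0.0023]
```

```bash
python3 -m creep '[{"dx":0.03,"dy":0.0,"dz":-0.01,"rx":0,"ry":-0.02,"rz":0,"gripper":0},{"dx":0.075,"dy":0.0,"dz":-0.025,"rx":0,"ry":-0.06,"rz":0,"gripper":0},{"dx":0.125,"dy":0.0,"dz":-0.042,"rx":0,"ry":-0.1,"rz":0,"gripper":0},{"dx":0.175,"dy":0.0,"dz":-0.058,"rx":0,"ry":-0.13,"rz":0,"gripper":0},{"dx":0.215,"dy":0.0,"dz":-0.072,"rx":0,"ry":-0.15,"rz":0,"gripper":0},{"dx":0.239,"dy":0.002,"dz":-0.079,"rx":0,"ry":-0.156,"rz":0,"gripper":0},{"dx":0.239,"dy":0.002,"dz":-0.079,"rx":0,"ry":-0.156,"rz":0,"gripper":0},{"dx":0.239,"dy":0.002,"dz":-0.079,"rx":0,"ry":-0.156,"rz":0,"gripper":0}]'
python3 -c "
from go import *
go(.646,-.012,.11,98.95)
p,d=read_camera('top');crop(p,225,110,110,120,5,'pics/t3.png');np.savez('pics/t3',p=p,d=d)
p,d=read_camera('scene');crop(p,200,130,130,160,4,'pics/s3.png')"
```

```text
time: 5.58
tool_pos: [0.6444, -0.0122, 0.157]
tool_rot: [-1.568, -0.0, 1.727]
contact_force: [0.4, -0.1, -3.8]
opening: 0.014
 d xyz [-0.0001  0.047  -0.0018] r [-0.0027 -0.0002  0.0003]
```

View pics/t3.png

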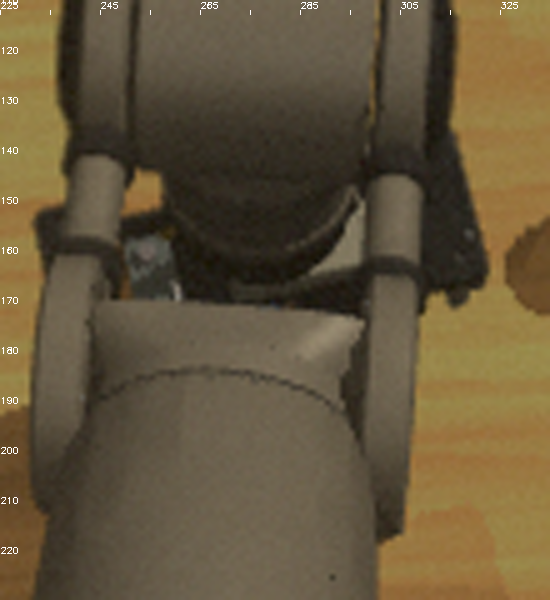

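View pics/s3.png

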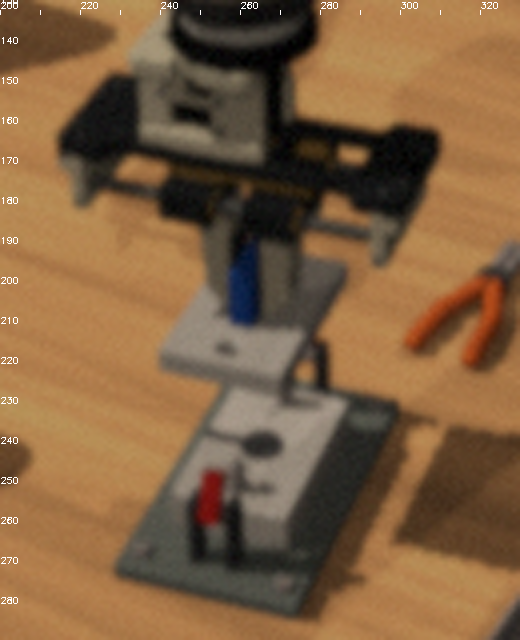

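Top view is blocked by the forearm. The scene view shows the plate hanging level over the nest, with the near hole at about (257,217), and it is clear of the dogs. I'll go lower, then measure it against the pins with the scene camera.

```bash
python3 -m creep '[{"dx":0,"dy":0.02,"dz":-0.001,"rx":-0.002,"ry":0,"rz":0,"gripper":0},{"dx":0,"dy":0.04,"dz":-0.0018,"rx":-0.002,"ry":0,"rz":0,"gripper":0},{"dx":0,"dy":0.047,"dz":-0.0018,"rx":-0.002,"ry":0,"rz":0,"gripper":0},{"dx":0,"dy":0.047,"dz":-0.0018,"rx":-0.002,"ry":0,"rz":0,"gripper":0},{"dx":0,"dy":0.047,"dz":-0.0018,"rx":-0.002,"ry":0,"rz":0,"gripper":0}]'
python3 -c "
from go import *
go(.646,-.012,.11,98.95)
ps=[];
for i in range(3):
    p,d=read_camera('scene'); ps.append(p.astype(float))
p=np.mean(ps,0).astype(np.uint8); np.savez('pics/s4',p=p,d=d)
crop(p,225,190,80,85,7,'pics/s4.png')"
```

```text
time: 6.3
tool_pos: [0.6475, -0.0116, 0.1127]
tool_rot: [-1.574, 0.0, 1.727]
contact_force: [-0.6, -0.8, -3.8]
opening: 0.0138
 d xyz [-0.0001  0.0027  0.0015] r [ 0.0037 -0.0004 -0.0004]
```

View pics/s4.png

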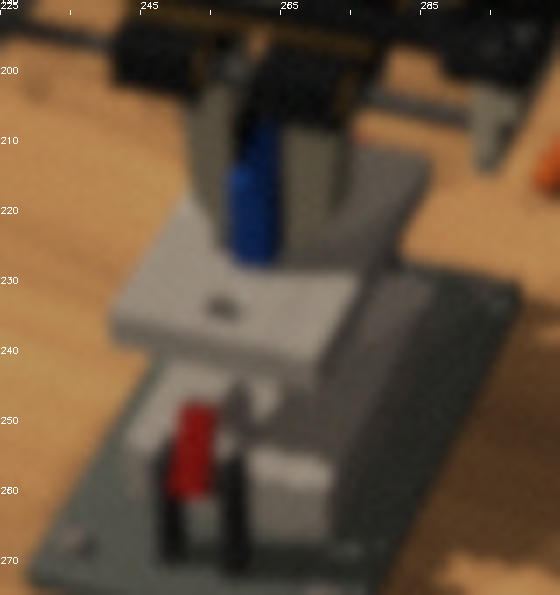

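Run:
```python
from meas import *
zt=.0921
c=np.radians(8.95);ex=np.array([np.cos(c),np.sin(c),0]);ey=np.array([-ex[1],ex[0],0])
P=at_z("scene",px([(112,312),(320,360),(430,155)],225,190,7),zt);print("plate corners",P.round(4))
print(" centers:",(P[0]-ex*.055+ey*.035).round(4),(P[1]-ex*.055-ey*.035).round(4),(P[2]+ex*.055-ey*.035).round(4), "diag",((P[0]+P[2])/2).round(4))
print("angles",np.degrees(np.arctan2(*(P[1]-P[2])[1::-1])),np.linalg.norm(P[1]-P[2]),np.linalg.norm(P[1]-P[0]))
h=at_z("scene",px([(223,307)],225,190,7),zt)[0];print("hole",h.round(4),"->",(h-ex*.04).round(4))
N=at_z("scene",px([(125,368),(325,418),(432,212)],225,200,7),.037);print("nest corners",N.round(4))
print(" centers:",(N[0]-ex*.055+ey*.035).round(4),(N[1]-ex*.055-ey*.035).round(4),(N[2]+ex*.055-ey*.035).round(4))
h=at_z("scene",px([(243,320),(323,167)],225,200,7),.059);print("pins",h.round(4),(h[0]-ex*.04).round(4),(h[1]+ex*.04).round(4))
# overlays
def outline(c0,z,L,W): return np.array([[*(np.array(c0+(0,))+sx*ex*L/2+sy*ey*W/2)[:2],z] for sx,sy in((-1,-1),(-1,1),(1,1),(1,-1))])
def draw(img,n,pts,x0,y0,s,col,closed=True):
    q=((proj(n,pts)-[x0,y0]+.5)*s).astype(np.int32); cv2.polylines(img,[q],closed,col,1)
def circ(c0,z,r): t=np.linspace(0,6.28,30); return np.c_[c0[0]+r*np.cos(t),c0[1]+r*np.sin(t),0*t+z]
for f,n,x0,y0,w,h,s,o in (("scene0","scene",225,200,80,85,7,"ov_s"),("top0","top",240,140,75,90,6,"ov_t")):
    p=np.load(f"pics/{f}.npz")['p']; im=cv2.resize(p[y0:y0+h,x0:x0+w,::-1].copy(),None,fx=s,fy=s,interpolation=cv2.INTER_CUBIC)
    c0=(.646,-.012); draw(im,n,outline(c0,.037,.11,.07),x0,y0,s,(0,255,0)); draw(im,n,outline(c0,.012,.19,.11),x0,y0,s,(255,255,0))
    for k in(-1,1):
        q=np.array([*c0,0])+k*.04*ex; draw(im,n,circ(q,.059,.002),x0,y0,s,(255,0,255)); draw(im,n,circ(q,.037,.005),x0,y0,s,(0,0,255))
    cv2.imwrite(f"pics/{o}.png",im)
```

```text
plate corners [[ 0.7055 -0.0365  0.0921]
 [ 0.695   0.0323  0.0921]
 [ 0.5878  0.0136  0.0921]]
 centers: [ 0.6457 -0.0105  0.0921] [ 0.6461 -0.0108  0.0921] [ 0.6476 -0.0124  0.0921] diag [ 0.6467 -0.0114  0.0921]
angles 9.893249767954297 0.10883587886334531 0.0696049789008071
hole [ 0.6871 -0.007   0.0921] -> [ 0.6476 -0.0132  0.0921]
nest corners [[ 0.703  -0.0368  0.037 ]
 [ 0.6933  0.0319  0.037 ]
 [ 0.5867  0.0137  0.037 ]]
 centers: [ 0.6432 -0.0108  0.037 ] [ 0.6445 -0.0113  0.037 ] [ 0.6465 -0.0123  0.037 ]
pins [[ 0.6861 -0.0016  0.059 ]
 [ 0.6064 -0.0172  0.059 ]] [ 0.6466 -0.0079  0.059 ] [ 0.6459 -0.011   0.059 ]
```

View pics/ov_s.png

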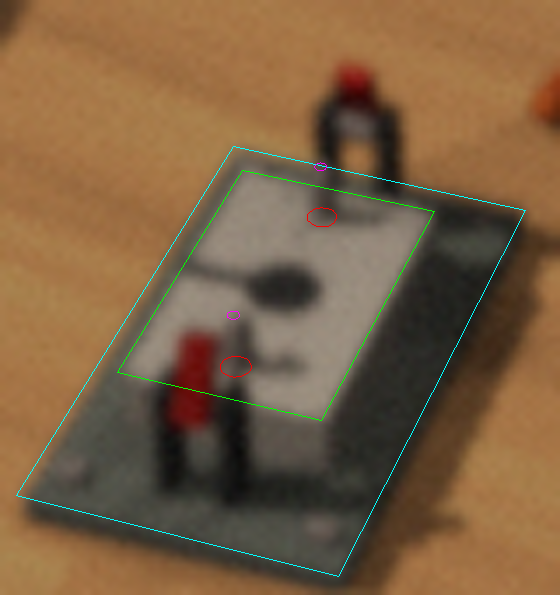

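View pics/ov_t.png

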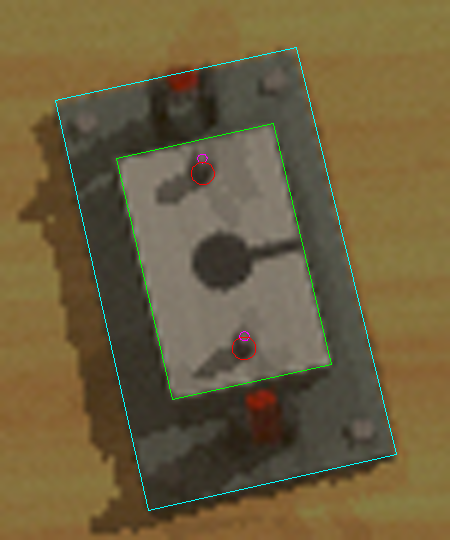

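Measured in the same scene picture, the plate sits within about 2 mm of the pins, and they can take up 4 mm. I'll nudge x by about -1.3 mm and go down onto the tapers, watching the forces.

```bash
python3 -m creep '[{"dx":0,"dy":0,"dz":0.0013,"rx":0.003,"ry":0,"rz":0,"gripper":0},{"dx":0,"dy":0.008,"dz":0.0013,"rx":0.003,"ry":0,"rz":0,"gripper":0},{"dx":0,"dy":0.016,"dz":0.0013,"rx":0.003,"ry":0,"rz":0,"gripper":0},{"dx":0,"dy":0.022,"dz":0.0013,"rx":0.003,"ry":0,"rz":0,"gripper":0},{"dx":0,"dy":0.022,"dz":0.0013,"rx":0.003,"ry":0,"rz":0,"gripper":0},{"dx":0,"dy":0.022,"dz":0.0013,"rx":0.003,"ry":0,"rz":0,"gripper":0}]'
python3 -c "
from go import *
print(status.observe()['contact_force'],status.observe()['torque'])
go(.646,-.012,.0716,98.95)
ps=[]
for i in range(2):
    p,d=read_camera('scene'); ps.append(p.astype(float))
p=np.mean(ps,0).astype(np.uint8); np.savez('pics/s5',p=p,d=d)
crop(p,225,190,80,85,7,'pics/s5.png');print(status.observe()['tool_pos'],status.observe()['contact_force'])"
```

```text
time: 7.2
tool_pos: [0.6459, -0.0116, 0.0898]
tool_rot: [-1.57, 0.0, 1.727]
contact_force: [-0.3, 0.4, -4.0]
opening: 0.0142
[-0.26489587  0.37070185 -3.98060576] [ 0.06454172 -0.01162231 -0.02677106]
 d xyz [-0.0005  0.0182 -0.0001] r [-0.0007 -0.     -0.    ]
[ 0.64593934 -0.01154067  0.09004108] [-0.60013864  0.13401156 -5.06805498]
```

View pics/s5.png

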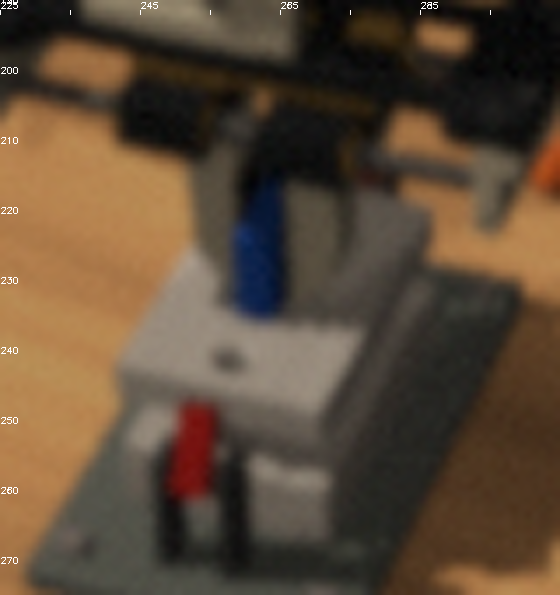

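No contact force yet, and the tips are about 4 mm into the holes. The plate edges line up with the lower half. I'll keep going down slowly.

```bash
python3 -m creep '[{"dx":0,"dy":0.002,"dz":0,"rx":0,"ry":0,"rz":0,"gripper":0},{"dx":0,"dy":0.004,"dz":0,"rx":0,"ry":0,"rz":0,"gripper":0},{"dx":0,"dy":0.006,"dz":0,"rx":0,"ry":0,"rz":0,"gripper":0},{"dx":0,"dy":0.006,"dz":0,"rx":0,"ry":0,"rz":0,"gripper":0}]'; python3 -c "
from cell import status
s=status.observe();print(s['torque'])"
```

```text
time: 7.8
tool_pos: [0.6456, -0.0115, 0.0834]
tool_rot: [-1.569, -0.0, 1.727]
contact_force: [0.1, -0.2, -4.3]
opening: 0.0138
[ 0.06957579  0.00057649 -0.02066617]
```

```bash
python3 -m creep '[{"dx":0,"dy":0.002,"dz":0,"rx":0,"ry":0,"rz":0,"gripper":0},{"dx":0,"dy":0.004,"dz":0,"rx":0,"ry":0,"rz":0,"gripper":0},{"dx":0,"dy":0.004,"dz":0,"rx":0,"ry":0,"rz":0,"gripper":0}]'; python3 -c "
from cell import status
s=status.observe();print(s['torque'])"
```

```text
time: 8.18
tool_pos: [0.6456, -0.0115, 0.0795]
tool_rot: [-1.569, -0.0, 1.727]
contact_force: [1.0, 0.2, -4.4]
opening: 0.0139
[0.14534565 0.00021891 0.00697394]
```

```bash
python3 -m creep '[{"dx":0,"dy":0.002,"dz":0,"rx":0,"ry":0,"rz":0,"gripper":0},{"dx":0,"dy":0.004,"dz":0,"rx":0,"ry":0,"rz":0,"gripper":0},{"dx":0,"dy":0.006,"dz":0,"rx":0,"ry":0,"rz":0,"gripper":0},{"dx":0,"dy":0.006,"dz":0,"rx":0,"ry":0,"rz":0,"gripper":0}]'; python3 -c "
from cell import status
s=status.observe();print(s['torque'])"
```

```text
time: 8.68
tool_pos: [0.6456, -0.0115, 0.0734]
tool_rot: [-1.569, -0.0, 1.727]
contact_force: [0.5, 0.0, -4.2]
opening: 0.0136
[ 0.13224088  0.0093177  -0.00789934]
```

```bash
python3 -m creep '[{"dx":0,"dy":0.001,"dz":0,"rx":0,"ry":0,"rz":0,"gripper":0},{"dx":0,"dy":0.002,"dz":0,"rx":0,"ry":0,"rz":0,"gripper":0},{"dx":0,"dy":0.002,"dz":0,"rx":0,"ry":0,"rz":0,"gripper":0}]'; python3 -c "
from cell import status
s=status.observe();print(s['torque'])"
```

```text
time: 9.05
tool_pos: [0.6457, -0.0115, 0.0717]
tool_rot: [-1.57, -0.0, 1.727]
contact_force: [1.6, 1.1, -4.6]
opening: 0.0135
[ 0.10114839 -0.1135646   0.01000264]
```

```bash
python3 -m creep '[{"dx":0,"dy":0.0005,"dz":0,"rx":0,"ry":0,"rz":0,"gripper":0},{"dx":0,"dy":0.001,"dz":0,"rx":0,"ry":0,"rz":0,"gripper":0},{"dx":0,"dy":0.001,"dz":0,"rx":0,"ry":0,"rz":0,"gripper":0}]'; python3 -c "
from cell import status
s=status.observe();print(s['torque'])"
```

```text
time: 9.43
tool_pos: [0.6457, -0.0115, 0.0716]
tool_rot: [-1.57, 0.0, 1.727]
contact_force: [-4.8, 0.9, 5.8]
opening: 0.0138
[0.18673922 0.62248562 0.02304902]
```

```bash
python3 -m creep '[{"dx":0,"dy":0.001,"dz":0,"rx":0,"ry":0,"rz":0,"gripper":0},{"dx":0,"dy":0.001,"dz":0,"rx":0,"ry":0,"rz":0,"gripper":0}]'; python3 -c "
from go import *
print(status.observe()['torque'])
p,d=read_camera('scene'); np.savez('pics/s6',p=p,d=d)
crop(p,225,200,80,80,7,'pics/s6.png')"
```

```text
time: 9.68
tool_pos: [0.6457, -0.0116, 0.0716]
tool_rot: [-1.571, 0.0, 1.727]
contact_force: [-5.9, 0.4, 11.3]
opening: 0.0138
[ 0.22905512  1.03989617 -0.01391368]
```

View pics/s6.png

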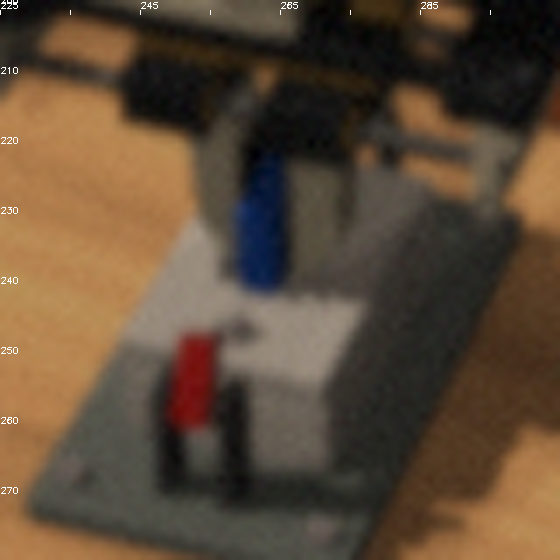

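The plate lies on the lower half with no visible gap, and the near pin stands out at about (259,246). The moment says the robot-side end bears first, so I'll level it slightly.

```bash
python3 -m creep '[{"dx":0,"dy":0.0,"dz":0,"rx":0.003,"ry":0,"rz":0,"gripper":0},{"dx":0,"dy":0.0,"dz":0,"rx":0.006,"ry":0,"rz":0,"gripper":0},{"dx":0,"dy":0.0,"dz":0,"rx":0.006,"ry":0,"rz":0,"gripper":0}]'; python3 -c "
from cell import status
s=status.observe();print(s['torque'])"
```

```text
time: 10.1
tool_pos: [0.6458, -0.0115, 0.0717]
tool_rot: [-1.565, 0.0, 1.727]
contact_force: [-7.5, 0.2, 12.4]
opening: 0.0141
[0.29813145 0.76334564 0.01624509]
```

```bash
python3 -m creep '[{"dx":0,"dy":0.0,"dz":0.0005,"rx":0,"ry":0,"rz":0,"gripper":0},{"dx":0,"dy":0.0,"dz":0.001,"rx":0,"ry":0,"rz":0,"gripper":0},{"dx":0,"dy":0.0,"dz":0.001,"rx":0,"ry":0,"rz":0,"gripper":0}]'; python3 -c "
from cell import status
s=status.observe();print(s['torque'])"
```

```text
time: 10.48
tool_pos: [0.6457, -0.0115, 0.0716]
tool_rot: [-1.567, 0.0, 1.727]
contact_force: [-3.6, 1.5, 8.7]
opening: 0.0136
[0.45855542 0.1306216  0.01631088]
```

```bash
python3 -m creep '[{"dx":0,"dy":0.0,"dz":0,"rx":0,"ry":0,"rz":0,"gripper":0.5},{"dx":0,"dy":0.0,"dz":0,"rx":0,"ry":0,"rz":0,"gripper":0.5},{"dx":0,"dy":0.0,"dz":0,"rx":0,"ry":0,"rz":0,"gripper":0.5},{"dx":0,"dy":0.0,"dz":0,"rx":0,"ry":0,"rz":0,"gripper":0.5},{"dx":0,"dy":0.0,"dz":0,"rx":0,"ry":0,"rz":0,"gripper":0.5},{"dx":0,"dy":0.0,"dz":0,"rx":0,"ry":0,"rz":0,"gripper":0.5}]'; python3 -c "
from go import *
p,d=read_camera('scene'); crop(p,225,200,80,80,7,'pics/s7.png')"
```

```text
time: 11.22
tool_pos: [0.6447, -0.0117, 0.0697]
tool_rot: [-1.564, -0.0, 1.727]
contact_force: [-0.2, -0.2, -0.3]
opening: 0.0462
```

View pics/s7.png

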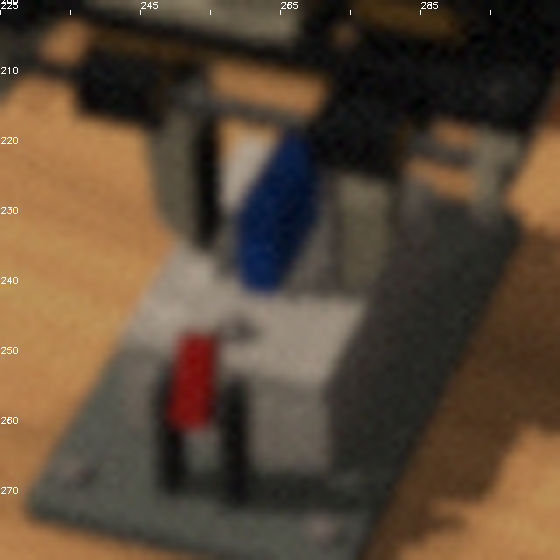

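The gripper has let go and the plate stays seated. Next I'll retreat and refine the pedal pose.

```bash
python3 -m creep '[{"dx":0,"dy":-0.02,"dz":0,"rx":0,"ry":0,"rz":0,"gripper":0.5},{"dx":0,"dy":-0.06,"dz":0,"rx":0,"ry":0,"rz":0,"gripper":0.5},{"dx":0,"dy":-0.1,"dz":0,"rx":0,"ry":0,"rz":0,"gripper":0.5},{"dx":0,"dy":-0.1,"dz":0,"rx":0,"ry":0,"rz":0,"gripper":0.5}]'
python3 - <<'E'
from go import *
from meas import *
c=np.radians(17.4);ex=np.array([np.cos(c),np.sin(c),0]);ey=np.array([-ex[1],ex[0],0]);ez=np.array([0,0,1])
b=np.array([.497,.3122,0])
P=at_z("top",px([(160,335),(310,275),(350,420),(193,475)],120,205,7),.056);print("pad mean",P.mean(0).round(4),"pred",(b-.03*ex).round(4))
H=b+.06*ex+.024*ez; a=.26; 
u=-ex*np.cos(a)+ez*np.sin(a); n=ex*np.sin(a)+ez*np.cos(a)
pad=b-.03*ex+.056*ez
for f,nm,x0,y0,w,h,s in(("scene0","scene",385,215,65,70,7),("top0","top",120,205,70,85,7)):
    p=np.load(f"pics/{f}.npz")['p']; im=cv2.resize(p[y0:y0+h,x0:x0+w,::-1].copy(),None,fx=s,fy=s,interpolation=cv2.INTER_CUBIC)
    def poly(pts,col): cv2.polylines(im,[((proj(nm,pts)-[x0,y0]+.5)*s).astype(np.int32)],True,col,1)
    poly([b+.008*ez+i*.08*ex+j*.045*ey for i,j in((-1,-1),(-1,1),(1,1),(1,-1))],(255,255,0))
    poly([pad+u*i+j*.035*ey for i,j in((.034,-1),(.034,1),(-.095,1),(-.095,-1))],(0,255,0))
    poly([pad+i*.004*ex+j*.004*ey for i,j in((-1,-1),(-1,1),(1,1),(1,-1))],(255,0,255))
    cv2.imwrite(f"pics/ovp_{nm}.png",im)
print(pad)
go(*(pad[:2]),.11,107.4)
E
```

```text
time: 11.78
tool_pos: [0.6473, -0.0118, 0.1738]
tool_rot: [-1.571, 0.002, 1.727]
contact_force: [0.4, 0.4, 0.2]
opening: 0.0457
pad mean [0.4685 0.302  0.056 ] pred [0.4684 0.3032 0.    ]
[0.46837279 0.30322878 0.056     ]
 d xyz [0.3391 0.063  0.1277] r [ 0.0002 -0.1474 -0.0021]
```

View pics/ovp_scene.png

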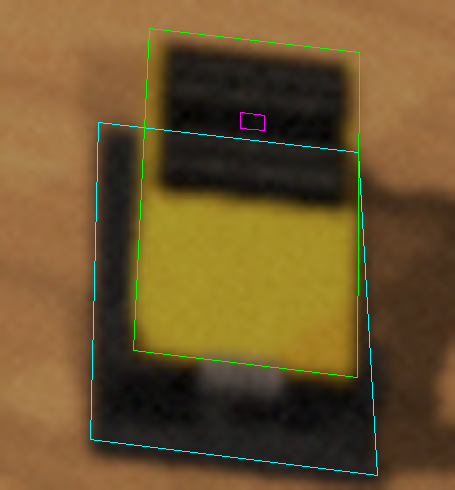

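View pics/ovp_top.png

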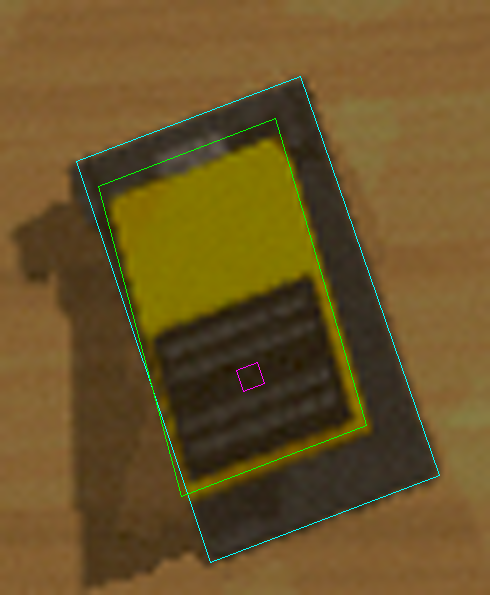

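The model outlines fit both views to within 1–2 mm. Now I'll move above the pad while closing the fingers.

```bash
python3 -m creep '[{"dx":0.058,"dy":0,"dz":0.022,"rx":0,"ry":-0.03,"rz":0,"gripper":0},{"dx":0.116,"dy":0,"dz":0.043,"rx":0,"ry":-0.06,"rz":0,"gripper":0},{"dx":0.174,"dy":0,"dz":0.065,"rx":0,"ry":-0.09,"rz":0,"gripper":0},{"dx":0.23,"dy":0,"dz":0.087,"rx":0,"ry":-0.12,"rz":0,"gripper":0},{"dx":0.285,"dy":0,"dz":0.107,"rx":0,"ry":-0.147,"rz":0,"gripper":0},{"dx":0.325,"dy":0.02,"dz":0.124,"rx":0,"ry":-0.147,"rz":0,"gripper":0},{"dx":0.338,"dy":0.063,"dz":0.1277,"rx":0,"ry":-0.147,"rz":0,"gripper":0},{"dx":0.338,"dy":0.063,"dz":0.1277,"rx":0,"ry":-0.147,"rz":0,"gripper":0},{"dx":0.338,"dy":0.063,"dz":0.1277,"rx":0,"ry":-0.147,"rz":0,"gripper":0}]'
python3 - <<'E'
from go import *
go(.4685,.302,.074,107.4)
go(.4637,.3005,.049,107.4)
p,d=read_camera('scene');crop(p,225,200,80,80,7,'pics/s8.png');crop(p,370,150,100,130,4,'pics/s8p.png')
p,d=read_camera('top');crop(p,240,140,75,90,6,'pics/t8.png');np.savez('pics/t8',p=p,d=d)
C=cloud('top',d); print(np.round(C[166:206:4,262:294:3,2]*1000))
E
```

```text
time: 12.9
tool_pos: [0.467, 0.302, 0.1083]
tool_rot: [-1.565, -0.001, 1.874]
contact_force: [-0.6, 0.0, 0.2]
opening: 0.0002
 d xyz [-0.0005  0.0343 -0.0016] r [-0.0063 -0.001   0.0009]
 d xyz [-0.0005  0.0594  0.0032] r [-0.0063 -0.001   0.0009]
[[48. 54. 47. 45. 62. 48. 50. 54. 47. 12. 12.]
 [52. 51. 48. 51. 83. 82. 52. 47. 54.  9.  8.]
 [44. 53. 47. 53. 85. 86. 46. 48. 47. 47. 14.]
 [51. 44. 47. 53. 83. 85. 49. 47. 58. 47. 12.]
 [ 9. 49. 51. 46. 49. 87. 88. 50. 50. 51. 13.]
 [11. 52. 46. 52. 51. 87. 84. 51. 50. 53. 13.]
 [16. 51. 54. 50. 50. 52. 47. 54. 53. 55. 52.]
 [14. 18. 55. 53. 51. 50. 52. 55. 47. 51. 49.]
 [13. 15. 49. 43. 48. 48. 55. 44. 55. 53. 47.]
 [11.  8. 52. 48. 55. 51. 46. 54. 41. 32. 26.]]
```

View pics/s8.png

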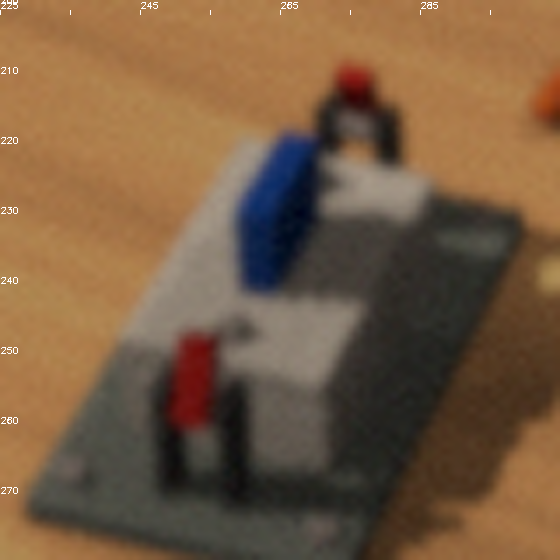

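View pics/s8p.png

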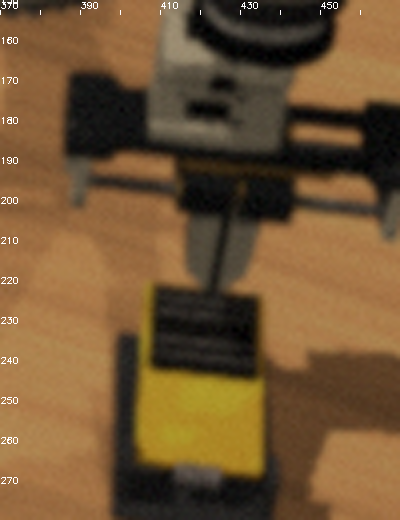

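View pics/t8.png

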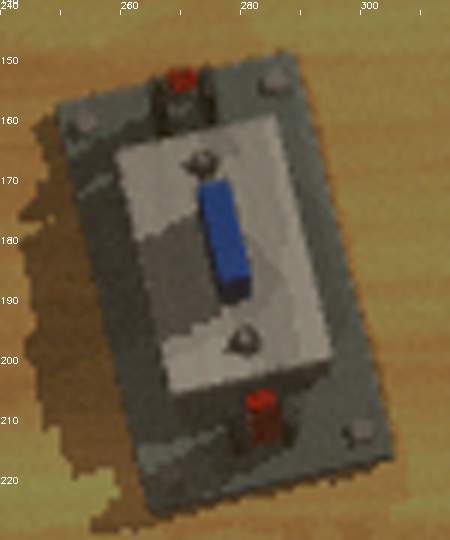

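The mould is closed: the plate top reads about 50 mm and the grip 87 mm, and both pins stand through the holes at (273,166) and (280,196). The fingertips are over the pad. I'll press the pedal now.

```bash
python3 - <<'E'
from h import *
d=np.load('pics/t8.npz')['d'];C=cloud('top',d)
c=np.radians(8.95);ex=np.array([np.cos(c),np.sin(c)]);ey=np.array([-ex[1],ex[0]])
q=(C[...,:2]-[.646,-.012]);u=q@ex;v=q@ey
m=(abs(u)<.05)&(abs(v)<.031)&((abs(v)>.015)|(abs(u)>.048))&(C[...,2]>.04)&(C[...,2]<.062)
A=np.c_[u[m],v[m],np.ones(m.sum())];print(m.sum(),np.linalg.lstsq(A,C[...,2][m],rcond=None)[0])
E
python3 -m creep '[{"dx":0,"dy":0.02,"dz":-0.0015,"rx":-0.003,"ry":0,"rz":0,"gripper":0},{"dx":0,"dy":0.03,"dz":-0.0015,"rx":-0.003,"ry":0,"rz":0,"gripper":0},{"dx":0,"dy":0.035,"dz":-0.001,"rx":-0.003,"ry":0,"rz":0,"gripper":0},{"dx":0,"dy":0.04,"dz":0,"rx":-0.003,"ry":0,"rz":0,"gripper":0},{"dx":0,"dy":0.045,"dz":0.001,"rx":-0.003,"ry":0,"rz":0,"gripper":0},{"dx":0,"dy":0.05,"dz":0.002,"rx":-0.003,"ry":0,"rz":0,"gripper":0},{"dx":0,"dy":0.055,"dz":0.003,"rx":-0.003,"ry":0,"rz":0,"gripper":0},{"dx":0,"dy":0.059,"dz":0.003,"rx":-0.003,"ry":0,"rz":0,"gripper":0},{"dx":0,"dy":0.059,"dz":0.003,"rx":-0.003,"ry":0,"rz":0,"gripper":0}]'
```

```text
493 [-0.00332537 -0.00889917  0.05070041]
time: 14.12
tool_pos: [0.4628, 0.3008, 0.0496]
tool_rot: [-1.566, -0.0, 1.874]
contact_force: [-3.5, -4.5, 8.6]
opening: 0.0004
```

```bash
python3 -m creep '[{"dx":0,"dy":0.001,"dz":0,"rx":0,"ry":0,"rz":0,"gripper":0},{"dx":0,"dy":0.002,"dz":0,"rx":0,"ry":0,"rz":0,"gripper":0},{"dx":0,"dy":0.002,"dz":0,"rx":0,"ry":0,"rz":0,"gripper":0}]'
```

```text
time: 14.5
tool_pos: [0.4628, 0.3008, 0.049]
tool_rot: [-1.567, -0.0, 1.874]
contact_force: [-5.9, -5.1, 18.2]
opening: 0.0004
```

The force climbs to 18 N while z stays at 0.049, so the pedal is on its stop. I'll hold for 1.5 s with a little more press.

```bash
python3 -m creep '[{"dx":0,"dy":0.001,"dz":0,"rx":0,"ry":0,"rz":0,"gripper":0},{"dx":0,"dy":0.001,"dz":0,"rx":0,"ry":0,"rz":0,"gripper":0},{"dx":0,"dy":0.001,"dz":0,"rx":0,"ry":0,"rz":0,"gripper":0},{"dx":0,"dy":0.001,"dz":0,"rx":0,"ry":0,"rz":0,"gripper":0},{"dx":0,"dy":0.001,"dz":0,"rx":0,"ry":0,"rz":0,"gripper":0},{"dx":0,"dy":0.001,"dz":0,"rx":0,"ry":0,"rz":0,"gripper":0},{"dx":0,"dy":0.001,"dz":0,"rx":0,"ry":0,"rz":0,"gripper":0},{"dx":0,"dy":0.001,"dz":0,"rx":0,"ry":0,"rz":0,"gripper":0},{"dx":0,"dy":0.001,"dz":0,"rx":0,"ry":0,"rz":0,"gripper":0},{"dx":0,"dy":0.001,"dz":0,"rx":0,"ry":0,"rz":0,"gripper":0},{"dx":0,"dy":0.001,"dz":0,"rx":0,"ry":0,"rz":0,"gripper":0},{"dx":0,"dy":0.001,"dz":0,"rx":0,"ry":0,"rz":0,"gripper":0}]'
python3 - <<'E'
from go import *
p,d=read_camera('scene');crop(p,225,200,80,80,7,'pics/s9.png');crop(p,370,190,100,100,6,'pics/s9p.png')
E
```

```text
time: 16.0
tool_pos: [0.4628, 0.3008, 0.0488]
tool_rot: [-1.567, -0.0, 1.874]
contact_force: [-8.4, -6.6, 23.7]
opening: 0.0004
```

View pics/s9.png

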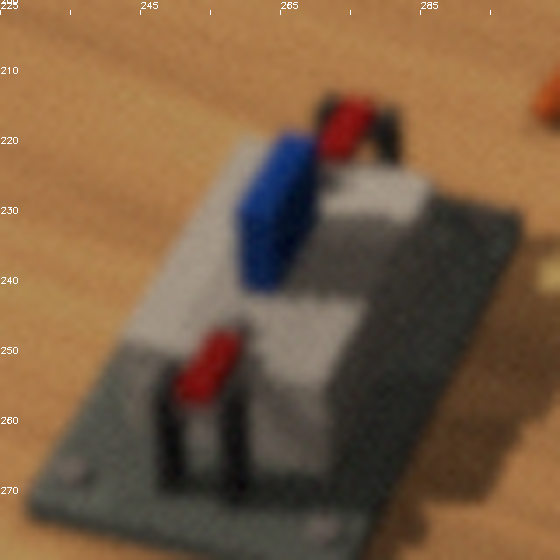

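View pics/s9p.png

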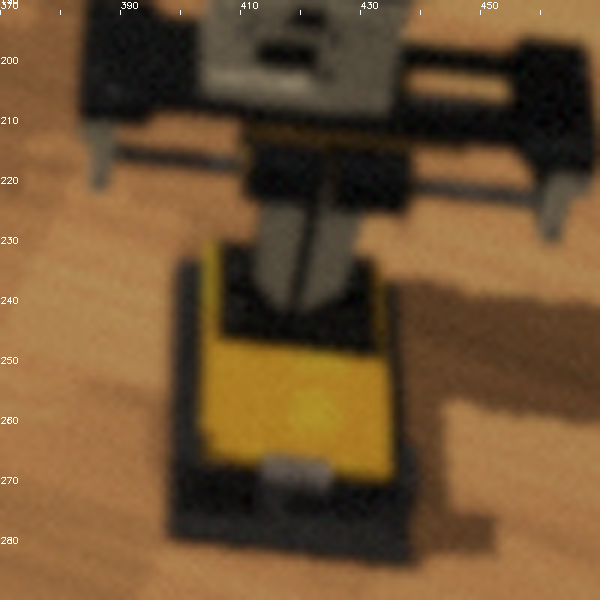

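The dogs at (253,252) and (274,218) have swung in over the plate ends, and the pedal is level. Now I'll let it come up gently.

```bash
python3 -m creep '[{"dx":0,"dy":-0.003,"dz":0,"rx":0,"ry":0,"rz":0,"gripper":0},{"dx":0,"dy":-0.01,"dz":-0.001,"rx":0,"ry":0,"rz":0,"gripper":0},{"dx":0,"dy":-0.017,"dz":-0.003,"rx":0,"ry":0,"rz":0,"gripper":0},{"dx":0,"dy":-0.025,"dz":-0.004,"rx":0,"ry":0,"rz":0,"gripper":0},{"dx":0,"dy":-0.035,"dz":-0.004,"rx":0,"ry":0,"rz":0,"gripper":0},{"dx":0,"dy":-0.06,"dz":-0.004,"rx":0,"ry":0,"rz":0,"gripper":0},{"dx":0,"dy":-0.11,"dz":-0.004,"rx":0,"ry":0,"rz":0,"gripper":0},{"dx":0,"dy":-0.15,"dz":-0.004,"rx":0,"ry":0,"rz":0,"gripper":0},{"dx":0,"dy":-0.15,"dz":-0.004,"rx":0,"ry":0,"rz":0,"gripper":0},{"dx":0,"dy":-0.15,"dz":-0.004,"rx":0,"ry":0,"rz":0,"gripper":0},{"dx":0,"dy":-0.15,"dz":-0.004,"rx":0,"ry":0,"rz":0,"gripper":0}]'
python3 - <<'E'
from go import *
p,d=read_camera('scene');cv2.imwrite('pics/s10.png',p[:,:,::-1])
crop(p,385,215,65,70,8,"pics/s10p.png")
p,d=read_camera('top');cv2.imwrite('pics/t10.png',p[:,:,::-1]);crop(p,240,140,75,90,6,'pics/t10n.png')
E
```

```text
time: 17.42
tool_pos: [0.4666, 0.3023, 0.1942]
tool_rot: [-1.564, -0.001, 1.874]
contact_force: [-1.3, 0.5, 0.5]
opening: 0.0002
```

View pics/s10.png

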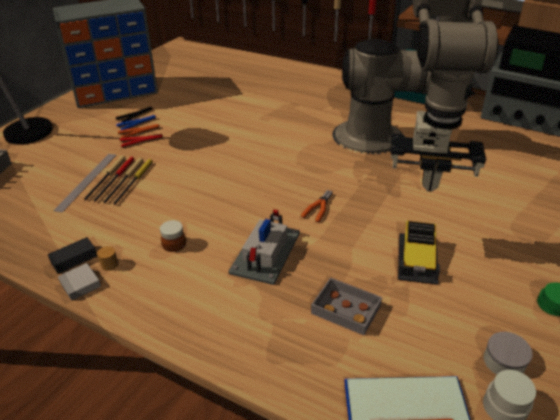

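View pics/s10p.png

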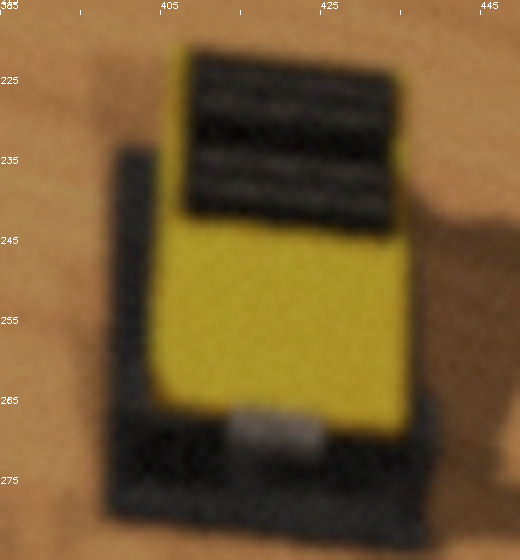

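View pics/t10n.png

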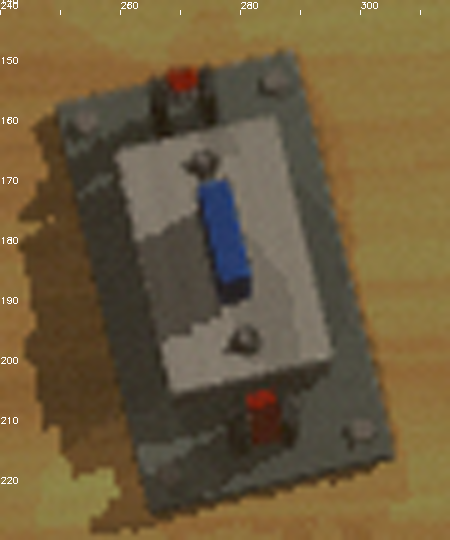

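View pics/t10.png

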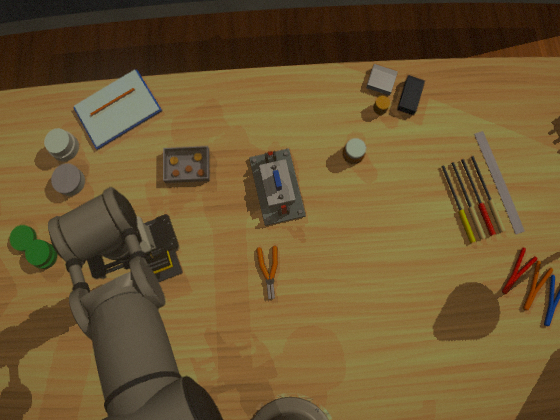

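The pedal is back at its rest outline, with the pad at (408–434, 221–243) as in the first picture. The dogs are open again and the plate is unchanged and flush. The pliers, jar and tray sit at the same pixels as at the start, and the arm is clear of everything. Handing in.

```bash
python3 -c "
from cell import robot
print(robot.hand_in())"
```

```text
the job is handed in; nothing more can be done
None
```

The mould is closed, the pedal has been pressed and released, and the job is handed in, with the robot's clock at about 17.5 s of the 61 s allowed.

**Mould half:** I gripped the blue grip at 45 N, lowered the plate over both pins and kept hold until it was seated, pressing it down with about 15 N. After letting go, the plate top measured 50.7 mm against the nominal 51 mm, level to under 0.01 rad, with both pins showing through the holes. While I pressed it down, a moment of up to 1 N m showed it bearing unevenly. I levelled it and shifted it about 1 mm before letting go.

**Pedal:** I pressed it to its stop and held it there for about 1.5 s at 18 to 24 N. The picture showed both red clamps swung in over the plate ends. It then came back to its rest outline and the clamps opened again.

**Last checks:** The final pictures show the plate unchanged and the pliers, jar and tray where they started, with the arm clear of everything. The two cameras disagreed by 1 to 3 mm in places, so I lined up the plate over the pins with the scene camera alone. One early move was refused because rows must list every key; the arm did not move. No other check failed.

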